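Hook the claw bracket into the slotted uprights and lock it

ROBOT

A 6-joint arm with a two-finger parallel gripper is mounted at the origin on a cart in front of the work surface, level with it; the furniture and walls round the work are solid. World frame = base frame: x ahead of the robot, y to its left, z up, the work surface at z = 0. Lengths are in m, angles in degrees, forces in N, time in s.
With the tool pointing down it reaches from about 0.4 to 0.825 m from the base axis. Payload 7 kg.
Tool frame: the origin (TCP) lies between the finger pads; the fingertips stand 22 mm ahead of it and the grasp point (between the pads) lies 3 mm ahead of it; z points along the fingers, y is the line along which they close (so a half turn about z gives the same grasp; the last joint's range is limited). The gripper opens to 88 mm and grips with 3 to 60 N. Pads are 19 mm wide; open, the fingers measure 130 mm over their backs; the gripper's body (78 mm by 193 mm) begins 47 mm behind the grasp point.
Start: joints at [-55.285, 20.546, 0.682, 0, -70.136, -16.507], TCP at [0.211, -0.641, 0.249] pointing down, gripper open.
Joint ranges: [-176.03, 176.03], [-82.01, 121.73], [-58.28, 71.71], [-173.87, 95.51], [-174.79, -0.11], [-173.66, 173.66]. Speed limits (degrees/s): [136.94, 136.94, 172.46, 180, 180, 180].

INTERFACE

Orientations are given as [roll, pitch, yaw] about the fixed x, y, z axes, in that order (R = Rz(yaw) Ry(pitch) Rx(roll)).
In Python, from plant import ctrl gives the robot as it stands.
- The arm moves only by the tool apply_moves, never from a script. Its argument "targets" is a list of rows, each an object with "travel": the shift along the tool's x, y, z in mm, a list of three; "roll": the turn about the tool's z in degrees; "jaw": the finger opening in mm, from 0 to 87.6. In form: [{"travel": [tx, ty, tz], "roll": roll, "jaw": jaw}, ...]. A call has 1 to 10 rows; each row shifts and turns the commanded pose from where the row before left it, along the tool's axes as they then stand; what a row does not reach is not made up. A row lasts 1/10 s, in which the tool goes at most 50 mm and 8.59 degrees, less where a joint would pass 70% of its speed; a pose out of reach is approached as far as the arm can. A call with a gripper value outside its range is refused whole. The fingers move at their own pace and stop on an object; the grip force is fixed at half the most. Time passes only in rows, so rows that do not move let the fingers close. It gives the time, the measured TCP pose, the force, the opening and the grip force at its end, in the units of the state.
- ctrl.get_obs(): the state, without advancing time (a new reading comes with each control period).
- ctrl.snapshot(name): name is "side" or "top"; returns the picture (420x560x3 uint8, red, green, blue); there is no depth.
- ctrl.calibration(name): a dict with "K" (3x3 intrinsics, pixels), "extrinsics" (4x4, takes a point from camera to world coordinates). Camera axes: x right, y down, z forward; pixel columns grow to the right and rows downward; lengths in m; the calibration is good to about 2 mm. A picture is of the moment at which its call begins. calibration takes no time and is no camera call.
- ctrl.close_job(): hands the job in; it is judged then, once.
The state is a dict: "clock": time; "joint_pos": joint angles; "qvel": joint speeds; "tau": joint torques, N m; "tool_pos": TCP position; "orientation": TCP orientation; "force": force on the tool from outside, world axes, zero at the start; "moment": the same for the moment, N m; "opening": finger opening in m; "gripper_force": force on a finger pad.
Only numpy, scipy, OpenCV 4.12 (cv2) and the standard library are available. Lean on these libraries where they do the work, as an engineer would, in place of code of your own. Each camera call takes 0.05 s, during which the arm holds its last target. There are 200 camera calls.

TASK

Take the small grey shelf bracket that has claws on its back, hook both claws into the slots of the two steel uprights on the bench rack, and press it down until it sits fully home and the spring catch snaps over its locking lip. Leave the other bracket, the plain one without claws, where it lies.

Things in the scene. Friction and masses are not known exactly. Their poses are not given: they have to be found in the camera images.
- claw_bracket: Loose grey steel shelf bracket, 0.35 kg, standing as it hangs. Origin: bottom middle of back plate's rear face; +x to the rear, z up; mm. Shelf x -90..0, y +-65; back plate 70 high. Rib to grip from above: x -54..-4, 14 thick (y), flat top at z 75. Two claws at y +-45, 8 wide: tongue back to x 18, z 40..52, hook at its end down to z 26. Locking lip at top middle, 36 wide, back to x 16, z 66..70.
- slotted_rack: Fixed rack: wooden foot, two steel uprights 36 wide at y +-45, 152 high. Origin: underside, midway, in plane of uprights' front; +x away from robot side; mm. Each has a slot 24 wide, z 100..140, plate 4 thick, hollow behind. Claws enter along +x, axes parallel, with bracket origin at z 74..88 (81 is mid). Then press down; home is bracket origin at x 0, y 0 (8 play each side), z 60 in this frame.
- rack_catch (a joint): Spring catch between the uprights: steel nose 24 wide in dark housing. 0 = sprung forward (tip at x 8, z 134 mm of rack frame, front sloping up to x 17, z 153); grows to 0.012 m as pushed back along +x. The bracket's lip coming down pushes it back 8 mm (about 10 to 20 N down; its weight alone is too little: let go early it droops, half down), then it snaps over the lip, back to 0.
- plain_bracket: Bracket to leave alone: same grey shelf, back plate and rib, same size and frame, loose, but a flat back: no claws and no locking lip; screw heads on the back plate's front.
Things that resemble listed ones, but are neither listed nor needed, are in the scene too. What is shaped like the claw_bracket but yellow is not meant.

How it is judged (in metres and radians):
On the way:
1. both claws are through the slots (x of claw_bracket in the frame of slotted_rack between -0.009 and 0.006 m and y of claw_bracket in the frame of slotted_rack between -0.012 and 0.012 m and z of claw_bracket in the frame of slotted_rack between 0.054 and 0.092 m), for 0.1 s.
At the end, for the whole second after the job is handed in: The claw bracket hangs at rest, both claws in the slots: within 6 mm in height of fully home, 12 mm sideways of the rack's middle, -9 to 6 mm of the uprights' front, x axes within 0.15 rad, and the spring catch forward again over its lip (below 3 mm) (z of claw_bracket in the frame of slotted_rack between 0.054 and 0.066 m and x of claw_bracket in the frame of slotted_rack between -0.009 and 0.006 m and y of claw_bracket in the frame of slotted_rack between -0.012 and 0.012 m and angle between the x axis of claw_bracket and the x axis of slotted_rack, either way round below 0.15 rad and value of joint rack_catch below 0.003 m and linear speed of claw_bracket below 0.02 m/s); the robot touches nothing.
It fails at once if the plain bracket is moved by more than 30 mm (distance of plain_bracket from where it was at the start of the episode above 0.03 m).
It also fails if it takes over 38 s, if anything falls off the work surface, if the arm or the gripper's body presses on something with over 40 N, if the wrist force passes 120 N, or if a joint passes its speed limit or range.

## Working session

There is one attempt and no reset: what is moved stays moved. The work goes in short steps, Python scripts to look and compute and a tool call to move; the robot and the scene stay as the last step left them, time stands still between calls to the robot, and variables do not carry over. Pictures are saved under pics/ and viewed, at most 10 in all, crops included, and the job is handed in when it is done.

Besides the shell and the picture viewer there is one more tool, called after "Emit:" as name(argument=value, ...), one argument or row to a line, values as JSON. apply_moves: Moves the arm, as the interface text tells. Its arguments: {"type":"object","properties":{"targets":{"type":"array","items":{"type":"object","properties":{"travel":{"type":"array","items":{"type":"number"}},"roll":{"type":"number"},"jaw":{"type":"number"}}}}},"required":["targets"]}

```bash
mkdir -p pics; ls; python3 - <<'E'
from plant import ctrl
import cv2
for n in ("top","side"):
    cv2.imwrite(f"pics/{n}0.png",ctrl.snapshot(n)[:,:,::-1])
    c=ctrl.calibration(n);print(c)
o=ctrl.get_obs();print(o)
E
```

```text
pics
{'K': array([[508.6853378 ,   0.        , 282.2981813 ],
       [  0.        , 508.6853378 , 210.82255112],
       [  0.        ,   0.        ,   1.        ]]), 'extrinsics': array([[-0.0139478 , -0.99217389,  0.12408239,  0.40614651],
       [-0.99985438,  0.01261907, -0.01148798, -0.07906276],
       [ 0.00983227, -0.12422455, -0.99220542,  1.21192894],
       [ 0.        ,  0.        ,  0.        ,  1.        ]])}
{'K': array([[505.12033017,   0.        , 270.4816945 ],
       [  0.        , 505.12033017, 211.55743918],
       [  0.        ,   0.        ,   1.        ]]), 'extrinsics': array([[-0.99978798, -0.02045539, -0.00235941,  0.53694897],
       [-0.00749233,  0.46812068, -0.88363278,  1.07246516],
       [ 0.01917954, -0.88342776, -0.46817469,  0.64313108],
       [ 0.        ,  0.        ,  0.        ,  1.        ]])}
{'clock': 0.1, 'joint_pos': array([-5.52840105e+01,  2.05875606e+01,  6.38490907e-01, -1.74438884e-02,
       -7.01354902e+01, -1.65057784e+01]), 'qvel': array([ 0.01211413,  0.07355997,  0.13604465,  0.09306425, -0.04520147,
       -0.0503774 ]), 'tau': array([-1.59178322e-03, -5.84163308e+01,  2.93753582e+01,  7.01554924e+00,
        1.01999781e-02, -6.21310005e-05]), 'tool_pos': array([ 0.21077551, -0.6408194 ,  0.24771064]), 'orientation': array([ 1.79914265e+02, -8.30323837e-03, -1.61795722e+02]), 'force': array([-0.40111908,  0.24001277, -0.13772406]), 'moment': array([0.00839022, 0.04323504, 0.02043055]), 'gripper_force': 0.0, 'opening': 0.08752510955240235}
```

View pics/top0.png

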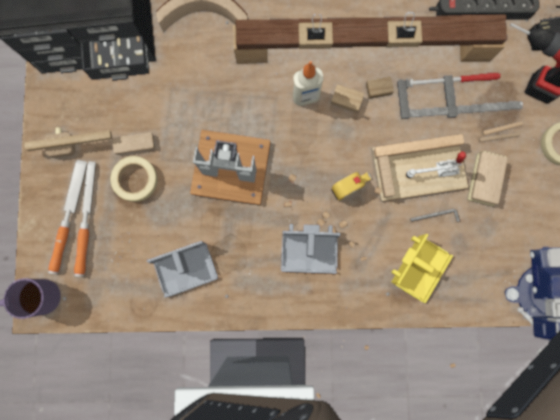

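View pics/side0.png

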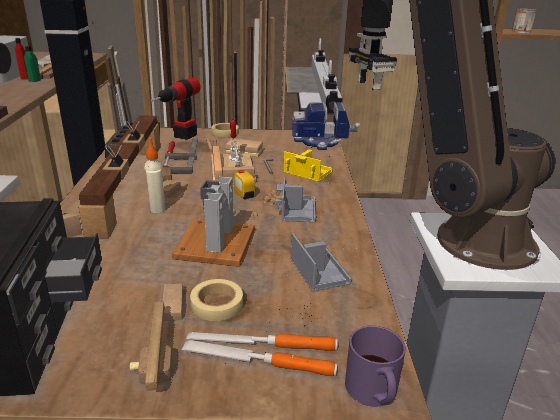

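The top view shows the rack at (230,165), one grey bracket at (185,268), one at (310,250) with apparent claws, and a yellow one at (424,268). I'll zoom in for the details.

```bash
python3 - <<'E'
import cv2
a=cv2.imread("pics/top0.png");
cv2.imwrite("pics/c1.png",cv2.resize(a[120:305,140:365],(788,648-0))[:600] if 0 else cv2.resize(a[120:305,140:370],None,fx=3.2,fy=3.2,interpolation=cv2.INTER_CUBIC))
b=cv2.imread("pics/side0.png")
cv2.imwrite("pics/c2.png",cv2.resize(b[150:300,165:360],None,fx=4,fy=4,interpolation=cv2.INTER_CUBIC))
E
```

```text
(no output)
```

View pics/c1.png

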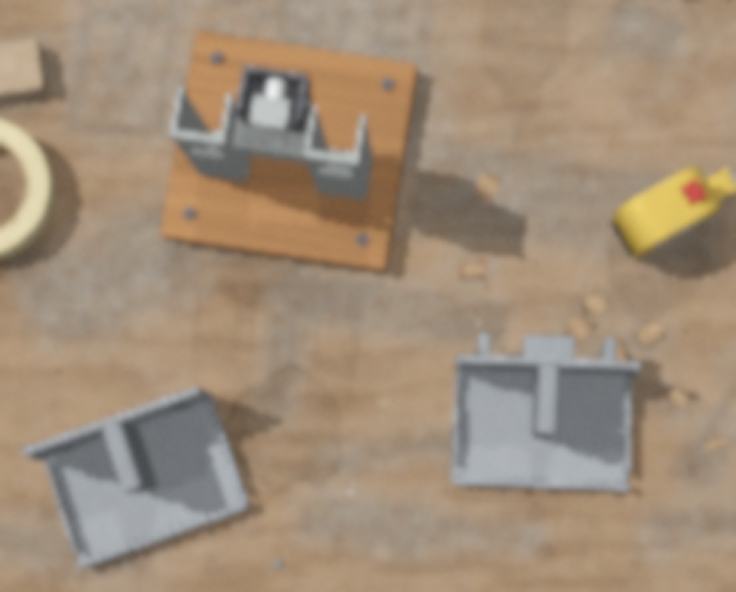

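View pics/c2.png

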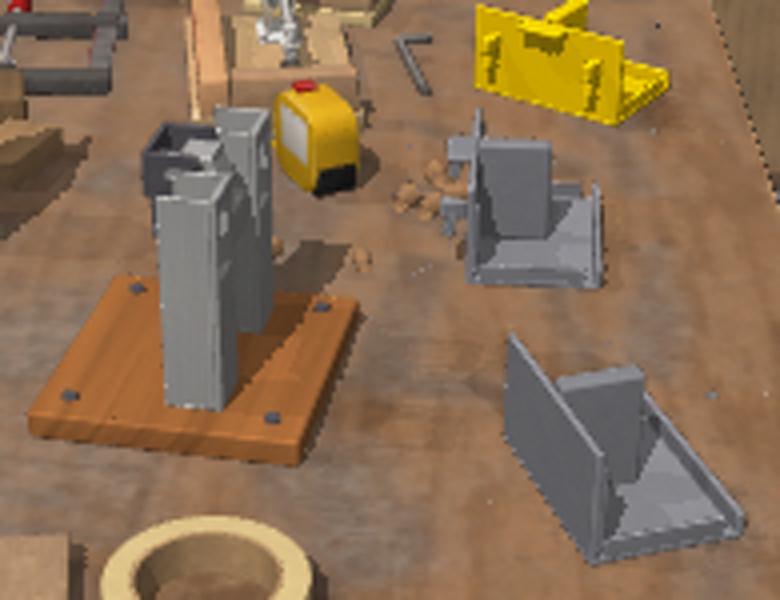

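The crops settle it. The centre bracket (full image about (310,250)) has two claws and a lip, so it is the target. The left one (185,268) has a flat back. The tops of the rack uprights are at crop (173..228,136) and (308..362,157). Next I'll localise both.

```bash
cat > h.py <<'E'
from plant import ctrl
import numpy as np, cv2
def ray(n,p):
    c=ctrl.calibration(n);E=c["extrinsics"];d=E[:3,:3]@np.linalg.inv(c["K"])@[p[0],p[1],1];return E[:3,3],d
def onz(n,p,z):
    o,d=ray(n,p);return o+d*(z-o[2])/d[2]
def proj(n,P):
    c=ctrl.calibration(n);E=c["extrinsics"];q=c["K"]@(E[:3,:3].T@(np.asarray(P)-E[:3,3]));return q[:2]/q[2]
E
python3 - <<'E'
from h import *
t=lambda x,y:((x+.5)/3.2-.5+140,(y+.5)/3.2-.5+120)
s=lambda x,y:((x+.5)/4-.5+165,(y+.5)/4-.5+150)
np.set_printoptions(precision=4,suppress=True)
for nm,x,y,z in [("bp rear L",458,356,.07),("bp rear R",638,362,.07),("rib front",545,436,.075),("rib L mid",538,400,.075),("rib R mid",556,400,.075),("lip rearL",526,337,.07),("lip rearR",573,337,.07),("shelf fL",453,485,.01),("shelf fR",629,492,.01),
 ("up L out",172,137,.152),("up L in",229,144,.152),("up R in",307,156,.152),("up R out",363,163,.152),
 ("foot",198,32,.018),("foot",415,62,.018),("foot",385,270,.018),("foot",163,235,.018)]:
    print(nm,onz("top",t(x,y),z))
for nm,x,y,z in [("near up front y+ top",212,203,.152),("near front y- top",238,172,.152),("far front y-top",270,110,.152),("rib top front y+",551,143,.075),("bp bottom y+ rear",470,283,0),("shelf front bot y+",600,288,0)]:
    print("S",nm,onz("side",s(x,y),z))
E
```

```text
bp rear L [ 0.5034 -0.0927  0.07  ]
bp rear R [ 0.4975 -0.2194  0.07  ]
rib front [ 0.4463 -0.1525  0.075 ]
rib L mid [ 0.4714 -0.1481  0.075 ]
rib R mid [ 0.4712 -0.1607  0.075 ]
lip rearL [ 0.5162 -0.1409  0.07  ]
lip rearR [ 0.5157 -0.174   0.07  ]
shelf fL [ 0.4137 -0.0885  0.01  ]
shelf fR [ 0.4068 -0.2175  0.01  ]
up L out [0.6445 0.0958 0.152 ]
up L in [0.6393 0.0581 0.152 ]
up R in [0.6306 0.0064 0.152 ]
up R out [ 0.6254 -0.0306  0.152 ]
foot [0.755 0.099 0.018]
foot [ 0.73   -0.0641  0.018 ]
foot [ 0.5723 -0.0402  0.018 ]
foot [0.6006 0.124  0.018 ]
S near up front y+ top [0.6489 0.099  0.152 ]
S near front y- top [0.6383 0.06   0.152 ]
S far front y-top [ 0.6269 -0.0251  0.152 ]
S rib top front y+ [ 0.45   -0.1529  0.075 ]
S bp bottom y+ rear [ 0.5027 -0.0931  0.    ]
S shelf front bot y+ [ 0.4172 -0.0899  0.    ]
```

Bracket origin is about (0.501, -0.156) with yaw -2.9°. The rack origin is about (0.636, 0.033) with yaw -9°. Now I'll move over the bracket: roll first, then translate.

Emit:
apply_moves(
  targets=[
    {"travel": [0,0,0],"roll": 7,"jaw": 87},
    {"travel": [0,0,0],"roll": 7,"jaw": 87},
    {"travel": [0,0,0],"roll": 7,"jaw": 60},
    {"travel": [-20,41.5,0],"roll": 0,"jaw": 60},
    {"travel": [-20,41.5,0],"roll": 0,"jaw": 60},
    {"travel": [-20,41.5,0],"roll": 0,"jaw": 60},
    {"travel": [-20,41.5,0],"roll": 0,"jaw": 60},
    {"travel": [-20,41.5,0],"roll": 0,"jaw": 60},
    {"travel": [-20,41.5,0],"roll": 0,"jaw": 60},
    {"travel": [-20,41.5,0],"roll": 0,"jaw": 60},
  ],
)

```text
clock: 1.1
tool_pos: [0.3652, -0.3561, 0.2484]
orientation: [180.0, -0.0, 177.2]
force: [1.5, -0.1, 0.2]
opening: 0.0601
gripper_force: 0.0
```

Emit:
apply_moves(
  targets=[
    {"travel": [-20,41.5,0],"roll": 0,"jaw": 60},
    {"travel": [-20,41.5,0],"roll": 0,"jaw": 60},
    {"travel": [-20,41.5,0],"roll": 0,"jaw": 60},
    {"travel": [-20,41.5,0],"roll": 0,"jaw": 60},
    {"travel": [-20,41.5,20],"roll": 0,"jaw": 60},
    {"travel": [0,0,40],"roll": 0,"jaw": 60},
    {"travel": [0,0,0],"roll": 0,"jaw": 60},
    {"travel": [0,0,0],"roll": 0,"jaw": 60},
  ],
)

```text
clock: 1.9
tool_pos: [0.4744, -0.1559, 0.1887]
orientation: [-180.0, -0.1, 177.2]
force: [0.9, -0.1, 0.3]
opening: 0.0601
gripper_force: 0.0
```

```bash
cat >> h.py <<'E'
def togo(x,y,z,yaw):
    o=ctrl.get_obs();p=o["tool_pos"];w=np.radians(o["orientation"][2])
    d=np.array([x,y,z])-p
    t=lambda a:np.round(1000*np.array([d[0]*np.cos(a)+d[1]*np.sin(a),d[0]*np.sin(a)-d[1]*np.cos(a),-d[2]]),1)
    r=(o["orientation"][2]-yaw+180)%360-180
    print("t",o["clock"],"tool",p.round(4),o["orientation"].round(2),"F",o["force"].round(1),"open",round(o["opening"],4),"gf",round(o["gripper_force"],1))
    print("roll",round(r,2),"travel now",t(w),"after roll",t(np.radians(yaw)))
E
python3 - <<'E'
from h import *
togo(.476,-.1547,.066,177.1)
E
```

```text
t 1.9 tool [ 0.4744 -0.1559  0.1887] [-1.7996e+02 -1.2000e-01  1.7724e+02] F [ 0.9 -0.1  0.3] open 0.0601 gf 0.0
roll 0.14 travel now [ -1.6   1.3 122.7] after roll [ -1.6   1.3 122.7]
```

Emit:
apply_moves(
  targets=[
    {"travel": [-1.5,1.3,40],"roll": 0.1,"jaw": 50},
    {"travel": [0,0,40],"roll": 0,"jaw": 50},
    {"travel": [0,0,25],"roll": 0,"jaw": 50},
    {"travel": [0,0,18],"roll": 0,"jaw": 50},
    {"travel": [0,0,0],"roll": 0,"jaw": 50},
    {"travel": [0,0,0],"roll": 0,"jaw": 5},
    {"travel": [0,0,0],"roll": 0,"jaw": 5},
    {"travel": [0,0,0],"roll": 0,"jaw": 5},
    {"travel": [0,0,0],"roll": 0,"jaw": 5},
    {"travel": [0,0,0],"roll": 0,"jaw": 5},
  ],
)

```text
clock: 2.9
tool_pos: [0.4766, -0.1544, 0.0663]
orientation: [180.0, 0.1, 177.1]
force: [0.7, -6.0, 3.4]
opening: 0.0156
gripper_force: 1.7
```

Emit:
apply_moves(
  targets=[
    {"travel": [0,0,0],"roll": 0,"jaw": 5},
    {"travel": [0,0,0],"roll": 0,"jaw": 5},
    {"travel": [0,0,-10],"roll": 0,"jaw": 5},
    {"travel": [0,0,-20],"roll": 0,"jaw": 5},
    {"travel": [0,0,-30],"roll": 0,"jaw": 5},
    {"travel": [0,0,-30],"roll": 0,"jaw": 5},
    {"travel": [0,0,-20],"roll": 2,"jaw": 5},
    {"travel": [0,0,0],"roll": 4,"jaw": 5},
    {"travel": [0,0,0],"roll": 0,"jaw": 5},
  ],
)

```text
clock: 3.8
tool_pos: [0.4761, -0.1542, 0.1764]
orientation: [180.0, 0.0, 171.0]
force: [-0.3, 0.3, -2.8]
opening: 0.0143
gripper_force: 30.0
```

```bash
python3 - <<'E'
from h import *
togo(.552,.0463,.177,171)
E
```

```text
t 3.8 tool [ 0.4761 -0.1542  0.1764] [1.7996e+02 4.0000e-02 1.7103e+02] F [-0.3  0.3 -2.8] open 0.0143 gf 30.0
roll 0.03 travel now [-43.7 209.9  -0.6] after roll [-43.6 209.9  -0.6]
```

Emit:
apply_moves(
  targets=[
    {"travel": [-6,20,0],"roll": 0,"jaw": 5},
    {"travel": [-6,30,0],"roll": 0,"jaw": 5},
    {"travel": [-6,40,0],"roll": 0,"jaw": 5},
    {"travel": [-6,40,0],"roll": 0,"jaw": 5},
    {"travel": [-6,40,0],"roll": 0,"jaw": 5},
    {"travel": [-6,25,0],"roll": 0,"jaw": 5},
    {"travel": [-7,15,0],"roll": 0,"jaw": 5},
    {"travel": [0,0,15],"roll": 0,"jaw": 5},
    {"travel": [0,0,15],"roll": 0,"jaw": 5},
    {"travel": [0,0,0],"roll": 0,"jaw": 5},
  ],
)

```text
clock: 4.8
tool_pos: [0.5494, 0.0456, 0.143]
orientation: [-179.9, -0.3, 171.1]
force: [0.2, 0.2, -3.7]
opening: 0.0135
gripper_force: 30.0
```

```bash
python3 - <<'E'
from h import *
togo(.552,.0463,.147,171)
a=ctrl.snapshot("top")[:,:,::-1];b=ctrl.snapshot("side")[:,:,::-1]
cv2.imwrite("pics/top1.png",a);cv2.imwrite("pics/side1.png",b)
A=cv2.resize(a[120:250,170:290],None,fx=4,fy=4,interpolation=cv2.INTER_CUBIC)
B=cv2.resize(b[165:295,165:315],None,fx=4,fy=4,interpolation=cv2.INTER_CUBIC)
cv2.imwrite("pics/c3.png",A);cv2.imwrite("pics/c4.png",B)
E
```

```text
t 4.8 tool [0.5494 0.0456 0.143 ] [-179.86   -0.29  171.14] F [ 0.2  0.2 -3.7] open 0.0135 gf 30.0
roll 0.14 travel now [-2.5  1.1 -4. ] after roll [-2.5  1.1 -4. ]
```

View pics/c3.png

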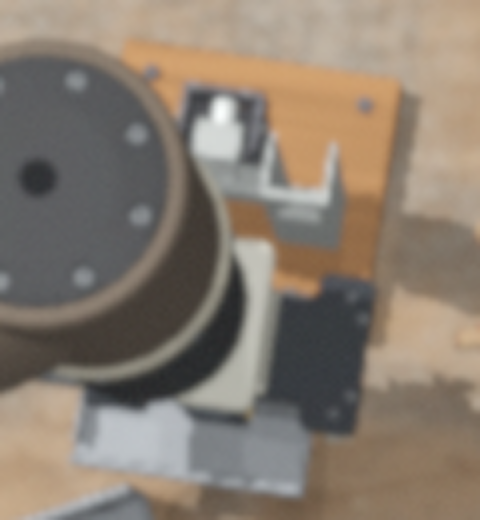

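View pics/c4.png

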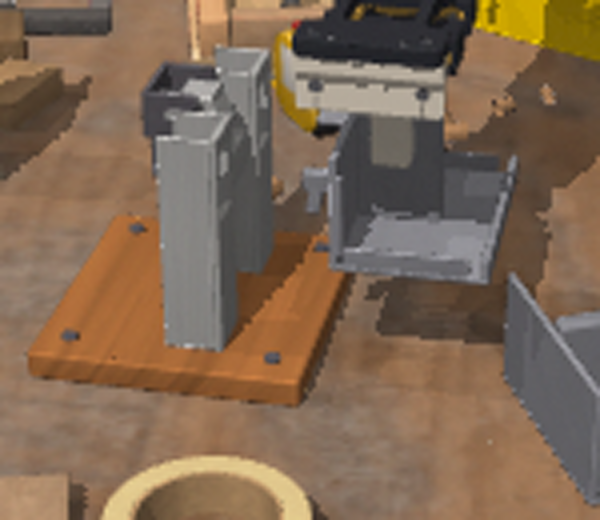

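The top crop shows the shelf front edge from (75,465) to (303,497), which is parallel to the foot edge. In the side crop the bracket hangs level, with the claw tip at (305,175) in front of the uprights. Checking the lateral and height offsets.

```bash
python3 - <<'E'
from h import *
t=lambda x,y:((x+.5)/4-.5+170,(y+.5)/4-.5+120)
s=lambda x,y:((x+.5)/4-.5+165,(y+.5)/4-.5+165)
np.set_printoptions(precision=1,suppress=True)
O=np.array([.636,.033,0]);a=np.radians(-9);R=np.array([[np.cos(a),-np.sin(a),0],[np.sin(a),np.cos(a),0],[0,0,1]])
rk=lambda P:(R.T@(np.array(P)-O))*1000
o=ctrl.get_obs();print("tool in rack",rk(o["tool_pos"]),o["orientation"])
for n,x,y,z in [("shelf fL",74,463,.088),("shelf fR",304,495,.088),("upR in",265,195,.152),("upR out",330,203,.152)]: print(n,rk(onz("top",t(x,y),z)))
# side rays cut with plane rack y=65 / y=63
def ony(p,y):
    o,d=ray("side",p);n=R[:,1];return rk(o+d*((O+n*y-o)@n)/(d@n))
print("bp bottom rear",ony(s(332,268),.065),"bp top",ony(s(333,150),.065),"shelf front bot",ony(s(488,283),.065),"claw tip top rear",ony(s(303,168),.049),"claw hook bot",ony(s(310,211),.049))
print("upright front bottom y+",ony(s(218,348),.063),"front top y+",ony(s(211,142),.063))
for q in [(-.06,.065,.077),(-.15,.065,.077)]: print(np.array(proj("side",O+R@q)-[165,165])*4)
E
```

```text
tool in rack [-86.   -0.6 145.4] [-179.9   -0.1  171.1]
shelf fL [-152.7   60.6   88. ]
shelf fR [-152.   -67.7   88. ]
upR in [ -1.  -27.7 152. ]
upR out [ -0.3 -62.4 152. ]
bp bottom rear [-63.   65.   80.3] bp top [-63.7  65.  153.4] shelf front bot [-150.    65.    80.7] claw tip top rear [-43.6  49.  132.4] claw hook bot [-47.3  49.  105.9]
upright front bottom y+ [ 4.1 63.  18.5] front top y+ [  4.1  63.  150.4]
[325.2 271.1]
[486.2 287.4]
```

Emit:
apply_moves(
  targets=[
    {"travel": [-5,2.5,0],"roll": 0,"jaw": 5},
    {"travel": [-10,0,0],"roll": 0,"jaw": 5},
    {"travel": [-10,0,0],"roll": 0,"jaw": 5},
    {"travel": [-10,0,0],"roll": 0,"jaw": 5},
    {"travel": [-5,0,0],"roll": 0,"jaw": 5},
    {"travel": [-5,0,0],"roll": 0,"jaw": 5},
    {"travel": [-5,0,0],"roll": 0,"jaw": 5},
    {"travel": [0,0,0],"roll": 0,"jaw": 5},
  ],
)

```text
clock: 5.7
tool_pos: [0.6016, 0.041, 0.1455]
orientation: [-180.0, 0.0, 171.1]
force: [-0.3, 0.5, -4.7]
opening: 0.0141
gripper_force: 30.0
```

Emit:
apply_moves(
  targets=[
    {"travel": [-3,0,0],"roll": 0,"jaw": 5},
    {"travel": [-3,0,0],"roll": 0,"jaw": 5},
    {"travel": [-2,0,0],"roll": 0,"jaw": 5},
    {"travel": [0,0,0],"roll": 0,"jaw": 5},
  ],
)

```text
clock: 6.1
tool_pos: [0.6087, 0.04, 0.1456]
orientation: [-180.0, -0.0, 171.1]
force: [-2.7, 1.1, -1.7]
opening: 0.0143
gripper_force: 30.0
```

Emit:
apply_moves(
  targets=[
    {"travel": [-1.5,0,0],"roll": 0,"jaw": 5},
    {"travel": [0,0,0],"roll": 0,"jaw": 5},
  ],
)

```text
clock: 6.3
tool_pos: [0.6102, 0.0397, 0.1456]
orientation: [-180.0, -0.0, 171.1]
force: [-3.7, 1.2, -0.6]
opening: 0.0142
gripper_force: 30.0
```

Emit:
apply_moves(
  targets=[
    {"travel": [-1.5,0,0],"roll": 0,"jaw": 5},
    {"travel": [0,0,0],"roll": 0,"jaw": 5},
    {"travel": [0,0,0],"roll": 0,"jaw": 5},
  ],
)

```text
clock: 6.6
tool_pos: [0.6106, 0.0395, 0.1454]
orientation: [-180.0, -0.1, 171.1]
force: [-7.4, 2.5, 0.2]
opening: 0.0138
gripper_force: 30.0
```

Emit:
apply_moves(
  targets=[
    {"travel": [-1.5,0,0],"roll": 0,"jaw": 5},
    {"travel": [0,0,0],"roll": 0,"jaw": 5},
    {"travel": [0,0,0],"roll": 0,"jaw": 5},
  ],
)

```text
clock: 6.9
tool_pos: [0.6109, 0.0394, 0.145]
orientation: [-180.0, -0.3, 171.0]
force: [-11.3, 4.0, 2.0]
opening: 0.0143
gripper_force: 30.1
```

```bash
python3 - <<'E'
from h import *
togo(.6106,.0395,.1454,171.1)
b=ctrl.snapshot("side")[:,:,::-1]
cv2.imwrite("pics/side2.png",b)
cv2.imwrite("pics/c5.png",cv2.resize(b[160:270,190:310],None,fx=5,fy=5,interpolation=cv2.INTER_CUBIC))
E
```

```text
t 6.9 tool [0.6109 0.0394 0.145 ] [-179.97   -0.26  171.05] F [-11.3   4.    2. ] open 0.0143 gf 30.1
roll -0.05 travel now [ 0.3  0.1 -0.4] after roll [ 0.3  0.1 -0.4]
```

View pics/c5.png

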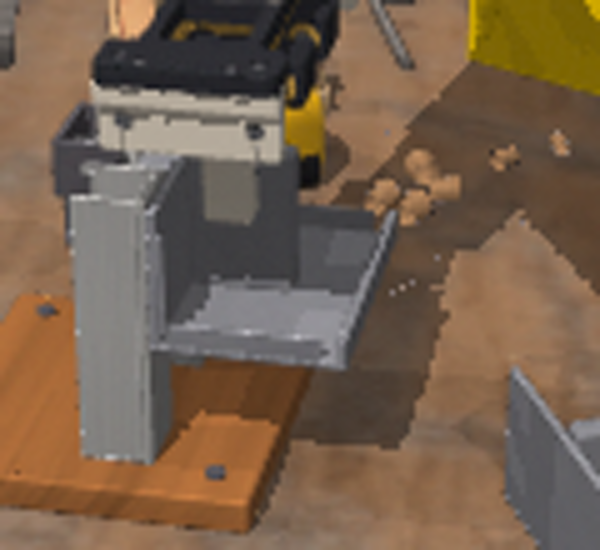

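The back plate at (155,345) is flush against the uprights and the claws are through. I'll relax the forward push a little and press down.

Emit:
apply_moves(
  targets=[
    {"travel": [1.5,0,2],"roll": 0,"jaw": 5},
    {"travel": [0,0,3],"roll": 0,"jaw": 5},
    {"travel": [0,0,3],"roll": 0,"jaw": 5},
    {"travel": [0,0,0],"roll": 0,"jaw": 5},
  ],
)

```text
clock: 7.35
tool_pos: [0.6105, 0.0392, 0.1372]
orientation: [-180.0, -0.1, 171.1]
force: [-6.4, 0.8, -1.1]
opening: 0.014
gripper_force: 30.0
```

Emit:
apply_moves(
  targets=[
    {"travel": [0,0,3],"roll": 0,"jaw": 5},
    {"travel": [0,0,3],"roll": 0,"jaw": 5},
    {"travel": [0,0,0],"roll": 0,"jaw": 5},
  ],
)

```text
clock: 7.65
tool_pos: [0.6094, 0.0391, 0.1298]
orientation: [-179.9, -0.3, 171.1]
force: [-5.3, 2.0, -10.0]
opening: 0.014
gripper_force: 30.0
```

Emit:
apply_moves(
  targets=[
    {"travel": [0,0,2],"roll": 0,"jaw": 5},
    {"travel": [0,0,2],"roll": 0,"jaw": 5},
    {"travel": [0,0,0],"roll": 0,"jaw": 5},
    {"travel": [0,0,0],"roll": 0,"jaw": 5},
  ],
)

```text
clock: 8.05
tool_pos: [0.6108, 0.0392, 0.127]
orientation: [-180.0, -0.1, 171.1]
force: [-5.7, 0.3, -3.9]
opening: 0.0139
gripper_force: 30.0
```

Emit:
apply_moves(
  targets=[
    {"travel": [0,0,2],"roll": 0,"jaw": 5},
    {"travel": [0,0,0],"roll": 0,"jaw": 5},
  ],
)

```text
clock: 8.25
tool_pos: [0.611, 0.0391, 0.1263]
orientation: [-180.0, -0.1, 171.1]
force: [-9.8, 0.4, 5.0]
opening: 0.0139
gripper_force: 30.0
```

Emit:
apply_moves(
  targets=[
    {"travel": [0,0,1.5],"roll": 0,"jaw": 5},
    {"travel": [0,0,0],"roll": 0,"jaw": 5},
    {"travel": [0,0,0],"roll": 0,"jaw": 5},
  ],
)

```text
clock: 8.55
tool_pos: [0.611, 0.0392, 0.1261]
orientation: [-180.0, -0.0, 171.1]
force: [-13.9, 3.0, 13.6]
opening: 0.0139
gripper_force: 30.0
```

Emit:
apply_moves(
  targets=[
    {"travel": [0,0,1.5],"roll": 0,"jaw": 5},
    {"travel": [0,0,0],"roll": 0,"jaw": 5},
    {"travel": [0,0,0],"roll": 0,"jaw": 5},
  ],
)

```text
clock: 8.85
tool_pos: [0.611, 0.0392, 0.1259]
orientation: [-180.0, 0.0, 171.1]
force: [-18.0, 2.7, 23.7]
opening: 0.0137
gripper_force: 30.0
```

Emit:
apply_moves(
  targets=[
    {"travel": [1,0,-3],"roll": 0,"jaw": 5},
    {"travel": [0,0,0],"roll": 0,"jaw": 40},
    {"travel": [0,0,0],"roll": 0,"jaw": 40},
    {"travel": [0,0,0],"roll": 0,"jaw": 40},
    {"travel": [0,0,-15],"roll": 0,"jaw": 40},
    {"travel": [0,0,-30],"roll": 0,"jaw": 40},
    {"travel": [0,0,-50],"roll": 0,"jaw": 40},
    {"travel": [0,-50,-20],"roll": 0,"jaw": 40},
    {"travel": [0,-50,0],"roll": 0,"jaw": 40},
    {"travel": [0,-50,0],"roll": 0,"jaw": 40},
  ],
)

```text
clock: 9.85
tool_pos: [0.5889, -0.1061, 0.2404]
orientation: [180.0, 0.2, 171.2]
force: [0.2, -0.7, -0.4]
opening: 0.0401
gripper_force: 0.0
```

Emit:
apply_moves(
  targets=[
    {"travel": [20,-45,0],"roll": 0,"jaw": 40},
    {"travel": [20,-45,0],"roll": 0,"jaw": 40},
    {"travel": [20,-45,0],"roll": 0,"jaw": 40},
    {"travel": [0,0,0],"roll": 0,"jaw": 40},
  ],
)

```text
clock: 10.25
tool_pos: [0.5055, -0.233, 0.2395]
orientation: [-180.0, 0.0, 170.9]
force: [1.1, 0.6, 0.1]
opening: 0.0401
gripper_force: 0.0
```

```bash
python3 - <<'E'
from h import *
a=ctrl.snapshot("top")[:,:,::-1];b=ctrl.snapshot("side")[:,:,::-1]
A=cv2.resize(a[120:250,180:280],None,fx=4,fy=4,interpolation=cv2.INTER_CUBIC)
B=cv2.resize(b[160:290,210:305],None,fx=4,fy=4,interpolation=cv2.INTER_CUBIC)
cv2.imwrite("pics/c6.png",np.hstack([A,B]))
togo(.6,0,.2,171)
E
```

```text
t 10.35 tool [ 0.508  -0.2304  0.2395] [-1.7999e+02  6.0000e-02  1.7097e+02] F [ 0.5 -0.1  0.4] open 0.0399 gf 0.0
roll -0.03 travel now [-54.7 242.   39.5] after roll [-54.8 242.   39.5]
```

View pics/c6.png

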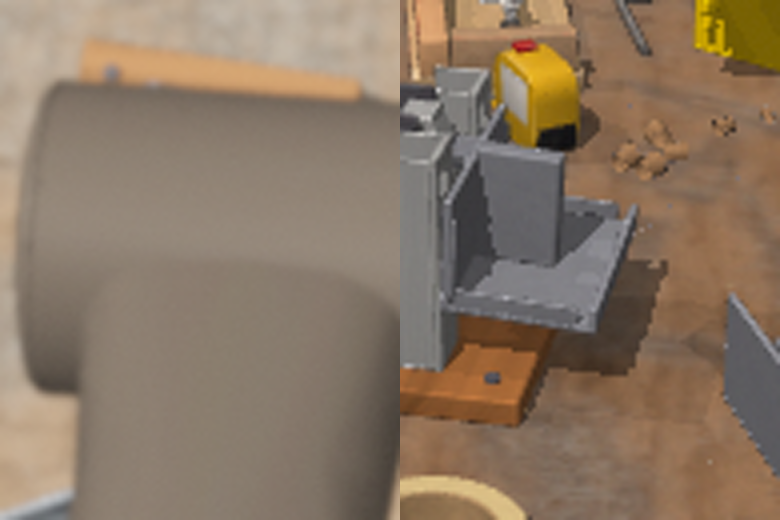

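The side crop shows the bracket hanging level on the uprights, with the shelf corner at (590,330). I'll move the arm out of the top view and check the height and the catch.

Emit:
apply_moves(
  targets=[
    {"travel": [22,-42,0],"roll": 0,"jaw": 40},
    {"travel": [22,-42,0],"roll": 0,"jaw": 40},
    {"travel": [22,-42,0],"roll": 0,"jaw": 40},
    {"travel": [22,-42,0],"roll": 0,"jaw": 40},
    {"travel": [22,-42,0],"roll": 0,"jaw": 40},
    {"travel": [22,-42,0],"roll": 0,"jaw": 40},
    {"travel": [22,-42,0],"roll": 0,"jaw": 40},
    {"travel": [22,-42,0],"roll": 0,"jaw": 40},
    {"travel": [0,0,0],"roll": 0,"jaw": 40},
  ],
)

```text
clock: 11.25
tool_pos: [0.2806, -0.5372, 0.2384]
orientation: [-180.0, -0.1, 170.9]
force: [0.5, 0.9, -0.6]
opening: 0.04
gripper_force: 0.0
```

```bash
python3 - <<'E'
from h import *
s=lambda x,y:((x+.5-400)/4-.5+210,(y+.5)/4-.5+160)
np.set_printoptions(precision=1,suppress=True)
O=np.array([.636,.033,0]);a=np.radians(-9);R=np.array([[np.cos(a),-np.sin(a),0],[np.sin(a),np.cos(a),0],[0,0,1]])
def ony(p,y):
    o,d=ray("side",p);n=R[:,1];P=o+d*((O+n*y-o)@n)/(d@n);return R.T@(P-O)*1000
print(ony(s(446,302),.065),ony(s(592,331),.065),ony(s(563,155),.007))
a=ctrl.snapshot("top")[:,:,::-1];b=ctrl.snapshot("side")[:,:,::-1]
A=cv2.resize(a[125:225,185:275],None,fx=4.4,fy=4.4,interpolation=cv2.INTER_CUBIC)
B=cv2.resize(b[165:265,190:270],None,fx=4.4,fy=4.4,interpolation=cv2.INTER_CUBIC)
cv2.imwrite("pics/c7.png",np.hstack([A,B]))
E
```

```text
[-2.4 65.  64.3] [-85.7  65.   55.2] [-57.5   7.  133.5]
```

View pics/c7.png

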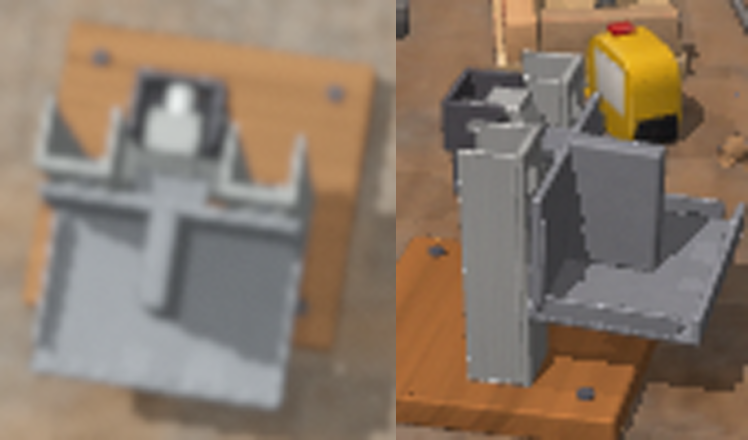

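The top crop shows the bracket square on the uprights with the catch nose at (172,130) above the lip. I'll compare the nose position with the first picture and the bracket corners with their predicted home pixels.

```bash
python3 - <<'E'
from h import *
np.set_printoptions(precision=1,suppress=True)
o=cv2.imread("pics/top0.png");n=ctrl.snapshot("top")[:,:,::-1].copy()
def sub(T,I):
    k=8;T=cv2.resize(T,None,fx=k,fy=k,interpolation=cv2.INTER_CUBIC);I=cv2.resize(I,None,fx=k,fy=k,interpolation=cv2.INTER_CUBIC)
    r=cv2.minMaxLoc(cv2.matchTemplate(I,T,cv2.TM_CCOEFF_NORMED));return r[1],np.array(r[3])/k
print("nose shift px",sub(o[143:158,219:233],n[138:163,214:238]),"ref 5,5; foot:",sub(o[125:140,255:275],n[120:145,250:280]))
O=np.array([.636,.033,0]);a=np.radians(-9);R=np.array([[np.cos(a),-np.sin(a),0],[np.sin(a),np.cos(a),0],[0,0,1]])
for q in [(0,.065,.06),(-.09,.065,.06),(-.054,.007,.135),(-.004,.007,.135)]:
    print(q,(proj("side",O+R@q)+.5-[190,165])*4.4-.5+[396,0])
E
```

```text
nose shift px (0.9993258118629456, array([5., 5.])) ref 5,5; foot: (0.9907270669937134, array([5., 5.]))
(0, 0.065, 0.06) [530.3 317. ]
(-0.09, 0.065, 0.06) [703.7 334.9]
(-0.054, 0.007, 0.135) [656.8 145.4]
(-0.004, 0.007, 0.135) [562.  136.7]
```

```bash
python3 -c "
from plant import ctrl
print(ctrl.close_job())"
```

```text
the job is handed in; nothing more can be done
None
```

I hooked the claw bracket into both uprights and pressed it down to a firm stop. The last pictures show it at home height within a few millimetres, the catch nose back where it started, and the arm clear. I handed the job in at about 11 s without touching the plain bracket; the judge returned no verdict.

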